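# Close the sachet box: fold the cover over and tuck its edge beneath the lip

### The arm

A 6-joint arm with a two-finger parallel gripper is mounted at the origin on a cart in front of the work surface, level with it; the furniture and walls round the work are solid. World frame = base frame: x ahead of the robot, y to its left, z up, the work surface at z = 0. Lengths are in m, angles in degrees, forces in N, time in s.
With the tool pointing down it reaches from about 0.4 to 0.825 m from the base axis. Payload 7 kg.
Tool frame: the origin (TCP) lies midway between the tips of the shut fingers; the grasp point (between the pads) lies 19 mm behind it; z points along the fingers, y is the line along which they close (so a half turn about z gives the same grasp; the last joint's range is limited). The gripper opens to 88 mm and grips with 3 to 60 N. Pads are 19 mm wide; open, the fingers measure 130 mm over their backs; the gripper's body (78 mm by 193 mm) begins 47 mm behind the grasp point.
Start: joints at [-59.009, 20.546, 0.682, 0, -70.136, -16.507], TCP at [0.169, -0.654, 0.227] pointing down, gripper open.
Joint ranges: [-176.03, 176.03], [-82.01, 121.73], [-58.28, 71.71], [-173.87, 95.51], [-174.79, -0.11], [-173.66, 173.66]. Speed limits (degrees/s): [136.94, 136.94, 172.46, 180, 180, 180].

### API

Orientations are given as [roll, pitch, yaw] about the fixed x, y, z axes, in that order (R = Rz(yaw) Ry(pitch) Rx(roll)).
In Python, from plant import ctrl gives the robot as it stands. The module is installed in compiled form; this text tells all that it offers.
- The arm moves only by the tool send_rows, never from a script. Its argument "plan" is a list that holds one entry, the list of rows, each a list of 6 numbers: the shift along the tool's x, y, z in fractions of the full range, 1 being 80 cm, then the turn, a rotation vector about the tool's x, y, z in shares of 2 rad (1.0 is 2 rad). A call has 1 to 8 rows; each row is the pose to reach, as a shift and turn from the pose commanded when the call began, along the tool's axes at that moment; what a row does not reach only later rows make up. A row lasts 1/12 s, in which the tool goes at most 41.7 mm and 7.16 degrees, less where a joint would pass 70% of its speed; a pose out of reach is approached as far as the arm can. A call with a gripper value outside its range is refused whole. "fingers" is the opening, from 0 (shut) to 1 (fully open), set as the call begins (left out, the last holds). The fingers move at their own pace and stop on an object; the grip force is fixed at half the most. Time passes only in rows, so rows that repeat a pose let the fingers close. It gives the time, the measured TCP pose, the force, the opening and the grip force at its end, in the units of the state.
- ctrl.get_obs(): the state, without advancing time (a new reading comes with each control period).
- ctrl.snapshot(name): name is "side" or "top"; returns a dict with "img" (420x560x3 uint8, red, green, blue), "K" (3x3 intrinsics, pixels), "pose" (4x4, takes a point from camera to world coordinates). Camera axes: x right, y down, z forward; pixel columns grow to the right and rows downward; lengths in m; the calibration is good to about 2 mm. A picture is of the moment at which its call begins. There is no depth.
- ctrl.close_job(): hands the job in; it is judged then, once.
The state is a dict: "clock": time; "joint_pos": joint angles; "qvel": joint speeds; "tau": joint torques, N m; "tool_pos": TCP position; "orientation": TCP orientation; "force": force on the tool from outside, world axes, zero at the start; "moment": the same for the moment, N m; "opening": finger opening in m; "gripper_force": force on a finger pad.
Only numpy, scipy, OpenCV 4.12 (cv2) and the standard library are available. Lean on these libraries where they do the work, as an engineer would, in place of code of your own. Each camera call takes 0.05 s, during which the arm holds its last target. There are 200 camera calls.

### The job

Close the sachet box: push its upright white cover over with the fingertips until it lies flat, and, keeping it down, push it by its cross rib so that its free edge slides fully beneath the black retaining lip and stays there by itself when you let go. Only push on the outer face of the cover and its rib: do not take hold of the cover or touch its inner face, do not lift or shove the box out of its place, and leave the jar, the mug and the jam cup where they stand.

Things in the scene. Friction and masses are not known exactly. Their poses are not given: they have to be found in the camera images.
- sachet_box: Low black box of tea sachets, 120 x 92 x 56 mm, 0.9 kg, loose. Origin: centre of its underside; x is the direction in which the cover folds over and slides (hinge side to lip side, roughly away from the robot), y along the hinge, z up. Side walls 42 mm high; the wall at x = 57 to 60 mm carries the lip. It slides if pushed with more than about 5 N.
- hinge_line (a point): Middle of the hinge axis of the cover, on the box at x = -52 mm, z = 45 mm; the axis runs along the box's y. Axes as the box's.
- lip (a point): Underside of the black retaining lip, inner edge of its level part, mid-length: box frame x = 46, z = 52 mm. Level strip over the box's whole 92 mm width, x = 46 to 60 mm, 3 mm thick, with a flared edge rising from x = 47 to x = 40 mm, up to z = 59 mm. The flat cover passes beneath with 5 mm to spare. Axes as the box's.
- rib (a point): Foot of the cover's cross rib, middle of its hinge-facing side, on the outer face: 64 mm from the hinge axis (plus the slide), 2 mm out of the hinge plane. Site x points along the cover to its free edge, y along the hinge, z out of the outer face (up when shut). Rib 4 mm thick, 60 mm long along y, 7.5 mm proud. At full slide its lip side is still 6 mm short of the flare.
- free_edge (a point): Middle of the free edge of the cover, on the outer face: 88 mm from the hinge axis (plus the slide). Axes as at point rib. Cover shut and not yet slid: 10 mm short of the lip's level part in x; fully slid: 8 mm beneath it.
- leaf (a joint): Hinge angle of the white cover, rad: 0 = flat on the box, 1.57 = upright, stop at 2.0 (leaning back, away from the lip). Starts at 1.4 to 1.8. A weak spring (0.07 N m/rad, rest at 1.6) with friction (0.02 N m) lifts the cover again to about 1.2 when let go untucked (about 1 N at its free edge).
- cover (a joint): Slide of the cover in its own plane, m: 0 = drawn back to the hinge (start), 0.018 = fully out (stop). 1.5 N friction; stays where left. The white cover plate reaches from 2 to 88 mm from the hinge axis at slide 0, is 86 mm wide and 4.5 mm thick (2.5 mm inside to 2 mm outside of the hinge plane).
- lining: Inner face of the cover: white lining sheet 82 x 82 x 1.5 mm on the side that faces the sachets when shut. Not to be touched. Origin on the hinge axis (shifted by the slide), axes as at point rib.
- jar: Glass jar with black lid, 63 mm wide, 94 mm high, loose, upright beside the work; origin at the centre of its underside. A bystander.
- mug: White dotted mug, 78 mm wide, 114 mm with its handle, 93 mm high, loose, upright beside the work; origin at the centre of its underside. A bystander.
- jam_cup: Small portion cup of jam, 64 mm wide, 27 mm high, loose, upright; origin at the centre of its underside. A bystander.

How it is judged:
By the outcome, as a careful person would: the job done as asked, in the order asked, and still so for the second after the job is handed in, with the robot touching nothing.
It also fails if it takes over 38 s, if anything falls off the work surface, if the arm or the gripper's body presses on something with over 40 N, if the wrist force passes 120 N, or if a joint passes its speed limit or range.

## Working session

There is one attempt and no reset: what is moved stays moved. The work goes in short steps, Python scripts to look and compute and a tool call to move; the robot and the scene stay as the last step left them, time stands still between calls to the robot, and variables do not carry over. Pictures are saved under pics/ and viewed, at most 10 in all, crops included, and the job is handed in when it is done.

Besides the shell and the picture viewer there is one more tool, called in YAML: its name, and indented under it one key for each argument. send_rows: Moves the arm, as the interface text tells. Its arguments: {"type":"object","properties":{"plan":{"type":"array","items":{"type":"array","items":{"type":"array","items":{"type":"number"}}}},"fingers":{"type":"number"}},"required":["plan"]}

```bash
mkdir -p pics; python3 - <<'E'
from plant import ctrl
import cv2,pickle
for n in("side","top"):
    s=ctrl.snapshot(n); pickle.dump(s,open(n+'.pkl','wb')); cv2.imwrite(f'pics/{n}0.png',cv2.resize(s['img'][:,:,::-1],(800,600),interpolation=cv2.INTER_CUBIC))
    print(n,s['K'].round(1).tolist(),s['pose'].round(3).tolist())
o=ctrl.get_obs();print(o)
E
```

```text
side [[385.6, 0.0, 284.4], [0.0, 385.6, 203.1], [0.0, 0.0, 1.0]] [[-0.846, -0.321, 0.426, 0.143], [-0.533, 0.54, -0.652, 0.648], [-0.021, -0.778, -0.627, 0.611], [0.0, 0.0, 0.0, 1.0]]
top [[459.8, 0.0, 275.4], [0.0, 459.8, 210.1], [0.0, 0.0, 1.0]] [[0.03, -0.99, 0.139, 0.374], [-0.999, -0.025, 0.037, 0.06], [-0.033, -0.14, -0.99, 1.069], [0.0, 0.0, 0.0, 1.0]]
{'clock': 0.1, 'joint_pos': array([-5.90115367e+01,  2.05863433e+01,  6.39508387e-01, -1.77656547e-02,
       -7.01364774e+01, -1.65061529e+01]), 'qvel': array([-0.02037589, -0.15271529,  0.12459126,  0.06290769, -0.00664824,
       -0.045356  ]), 'tau': array([-5.32762977e-03, -5.84162164e+01,  2.93751061e+01,  7.01568782e+00,
        1.01226254e-02, -6.17470278e-05]), 'tool_pos': array([ 0.1686603 , -0.6531363 ,  0.22573113]), 'orientation': array([ 1.79915375e+02, -7.65911951e-03, -1.65523733e+02]), 'force': array([-0.29547402,  0.21250103, -0.06463656]), 'moment': array([ 0.03818454,  0.04248233, -0.04884255]), 'gripper_force': 0.0, 'opening': 0.08752874439983}
```

View pics/side0.png

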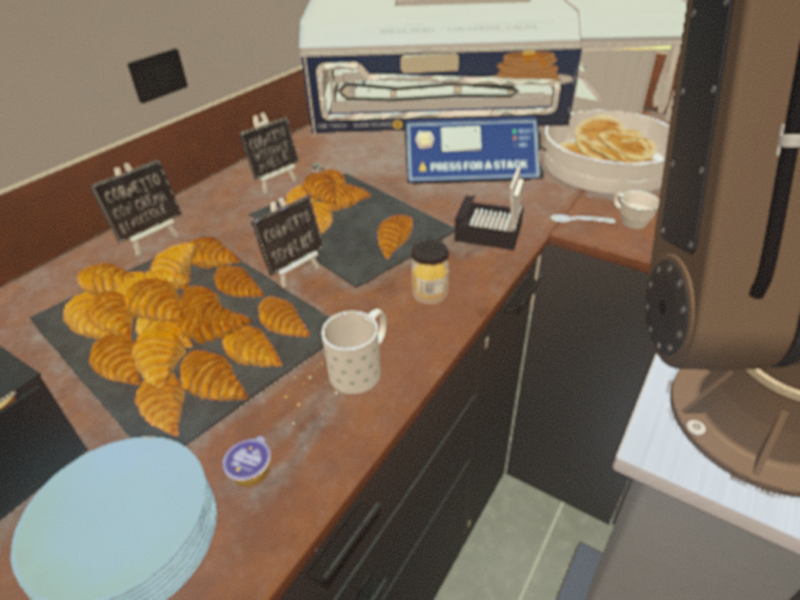

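View pics/top0.png

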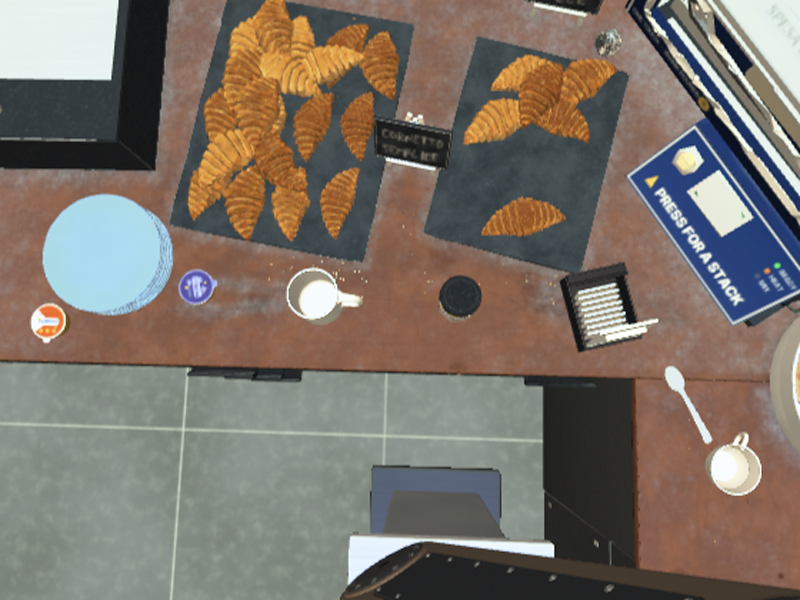

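The box is at about (490,215) in the side view and (600,305) in the top view, with the cover upright. The jar is at (430,270) side and (460,295) top. Next I'll zoom in on the box.

```bash
python3 - <<'E'
import cv2,pickle,numpy as np
S=pickle.load(open('side.pkl','rb'));T=pickle.load(open('top.pkl','rb'))
a=S['img'][112:182,308:378];b=T['img'][180:250,388:465]
f=lambda i,w:cv2.resize(i[:,:,::-1],None,fx=w,fy=w,interpolation=cv2.INTER_CUBIC)
A=f(a,5.4);B=f(b,5.4)
cv2.imwrite('pics/crop.png',np.hstack([A,B]));print(A.shape,B.shape)
E
```

```text
(378, 378, 3) (378, 416, 3)
```

View pics/crop.png

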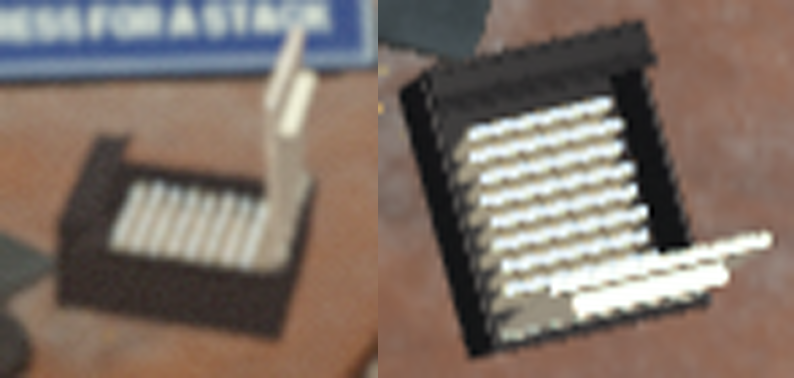

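```bash
cat > fit.py <<'E'
import cv2,pickle,numpy as np
from scipy.optimize import least_squares
S=pickle.load(open('side.pkl','rb'));T=pickle.load(open('top.pkl','rb'))
def proj(c,P):
    P=np.atleast_2d(P);M=np.linalg.inv(c['pose']);q=P@M[:3,:3].T+M[:3,3];q=q@c['K'].T;return q[:,:2]/q[:,2:]
def cov(d,y,o,t): # along, y, outward, angle  -> box frame
    return [-52+d*np.cos(t)-o*np.sin(t)*1,y,45+d*np.sin(t)+o*np.cos(t)]
def world(b,p): 
    x,y,a=p[:3];c,s=np.cos(a),np.sin(a);b=np.array(b)/1000;return np.c_[x+c*b[:,0]-s*b[:,1],y+s*b[:,0]+c*b[:,1],b[:,2]]
side=[((60,46,0),(60,303)),((-60,46,0),(278,338)),((-60,46,42),(287,272)),(('c',88,43,2),(270,100)),(('c',88,-43,0),(297,28))]
top=[((60,46,0),(402,92)),((-60,46,0),(472,357)),((60,-46,55),(642,22)),((40,-46,59),(655,62)),((-60,-46,42),(712,300)),(('c',88,43,0),(552,287)),(('c',88,-43,0),(771,236))]
def res(p):
    r=[]
    for cam,L,off in((S,side,(308,112)),(T,top,(388-378/5.4,180))):
        B=[cov(*b[1:],p[3]) if b[0]=='c' else b for b,_ in L]
        m=np.array([u for _,u in L])/5.4+off
        r.append((proj(cam,world(B,p))-m))
    return np.vstack(r)
if __name__=='__main__':
    f=least_squares(lambda p:res(p).ravel(),[.5,-.2,-.2,1.5],loss='soft_l1')
    p=f.x;print(p,np.degrees(p[2:]));print(res(p).round(1).tolist());np.save('p.npy',p)
    for n,b in dict(hinge=(-52,0,45),lip=(46,0,52),edge=cov(88,0,2,p[3]),rib=cov(64,0,2,p[3])).items():print(n,world([b],p).round(4))
    # jar & mug lid positions from top
    for n,u,z in(('jar',(460*.7,297*.7),.094),('mug',(313*.7,294*.7),.093)):
        d=T['pose'][:3,:3]@np.linalg.inv(T['K'])@[*u,1];c=T['pose'][:3,3];print(n,c+d*(z-c[2])/d[2])
    i=f.x
E
python3 fit.py
```

```text
[ 0.5161531  -0.22938135  0.2558851   1.44022985] [14.66113626 82.51909171]
[[-1.6, -0.2], [0.3, -0.2], [0.2, -0.8], [0.4, -0.4], [-0.3, -1.6], [-1.2, -0.2], [-0.6, 0.8], [0.1, -0.7], [0.7, 0.2], [0.1, 0.8], [-0.5, 0.1], [0.3, -0.1]]
hinge [[ 0.4658 -0.2425  0.045 ]]
lip [[ 0.5607 -0.2177  0.052 ]]
edge [[ 0.475  -0.2401  0.1325]]
rib [[ 0.472  -0.2409  0.1087]]
jar [ 0.51851311 -0.00260864  0.094     ]
mug [0.51763903 0.21868879 0.093     ]
```

The fit agrees with both views to about 1 px: box at (0.516, −0.229), yaw 14.7°, cover at 82.5°. The tool is already aligned with it (tool x = −box x, tool y = +box y). I'll shut the fingers and move behind the cover at a safe height.

Careful with the scale: shifts go in shares of 80 cm and turns go in shares of 2 rad. That gives: -35.7 cm / 80 = -0.4463, 32.3 cm / 80 = 0.4038.

send_rows:
  plan:
    - [[-0.4463, 0.4038, 0, 0, 0, 0], [-0.4463, 0.4038, 0, 0, 0, 0], [-0.4463, 0.4038, 0, 0, 0, 0], [-0.4463, 0.4038, 0, 0, 0, 0], [-0.4463, 0.4038, 0, 0, 0, 0], [-0.4463, 0.4038, 0, 0, 0, 0], [-0.4463, 0.4038, 0, 0, 0, 0], [-0.4463, 0.4038, 0, 0, 0, 0]]
  fingers: 0

```text
clock: 0.77
tool_pos: [0.3526, -0.3732, 0.2264]
orientation: [180.0, -0.0, -165.5]
force: [0.5, -0.4, -0.8]
opening: 0.0398
gripper_force: 0.0
```

Converted, -10 cm / 80 = -0.125, 9 cm / 80 = 0.1125.

send_rows:
  plan:
    - [[-0.125, 0.1125, 0, 0, 0, 0], [-0.125, 0.1125, 0, 0, 0, 0], [-0.125, 0.1125, 0, 0, 0, 0], [-0.125, 0.1125, 0, 0, 0, 0], [-0.125, 0.1125, 0, 0, 0, 0], [-0.125, 0.1125, 0, 0, 0, 0], [-0.125, 0.1125, 0, 0, 0, 0], [-0.125, 0.1125, 0, 0, 0, 0]]

```text
clock: 1.43
tool_pos: [0.4258, -0.2638, 0.2264]
orientation: [180.0, -0.0, -165.6]
force: [-0.3, 0.2, 0.4]
opening: 0.0005
gripper_force: 0.0
```

```bash
cat > st.py <<'E'
from plant import ctrl
import numpy as np
p=np.load('p.npy');o=ctrl.get_obs();t=o['tool_pos'];c,s=np.cos(p[2]),np.sin(p[2])
d=t[:2]-p[:2];R=np.array([[c,s],[-s,c]])
print('clk',round(o['clock'],2),'TCP box mm',(R@d*1000).round(1),'z',round(t[2]*1000,1),'F box',(R@o['force'][:2]).round(2),o['force'][2].round(2),'ori',o['orientation'].round(2),'open',o['opening'])
E
python3 st.py
```

```text
clk 1.43 TCP box mm [-96.1 -10.4] z 226.4 F box [-0.28  0.32] 0.37 ori [ 1.7999e+02 -2.0000e-02 -1.6559e+02] open 0.0005437777644647357
```

send_rows:
  plan:
    - [[0, 0.0125, 0.05, 0, 0, 0], [0, 0.0125, 0.1, 0, 0, 0], [0, 0.0125, 0.1375, 0, 0, 0], [0, 0.0125, 0.1625, 0, 0, 0], [0, 0.0125, 0.1725, 0, 0, 0], [0, 0.0125, 0.1725, 0, 0, 0], [0, 0.0125, 0.1725, 0, 0, 0]]

```text
clock: 2.02
tool_pos: [0.4242, -0.2541, 0.0892]
orientation: [-180.0, -0.0, -165.6]
force: [-0.7, 0.7, 0.5]
opening: 0.0008
gripper_force: 0.0
```

```bash
python3 st.py; python3 - <<'E'
from plant import ctrl
import cv2,numpy as np
f=lambda i:cv2.resize(i[:,:,::-1],(400,400),interpolation=cv2.INTER_CUBIC)
cv2.imwrite('pics/pre.png',np.hstack([f(ctrl.snapshot('side')['img'][90:190,300:400]),f(ctrl.snapshot('top')['img'][165:265,380:480])]))
E
```

```text
clk 2.02 TCP box mm [-95.2  -0.7] z 89.2 F box [-0.46  0.89] 0.55 ori [-179.98   -0.   -165.56] open 0.0008099280933372907
```

View pics/pre.png

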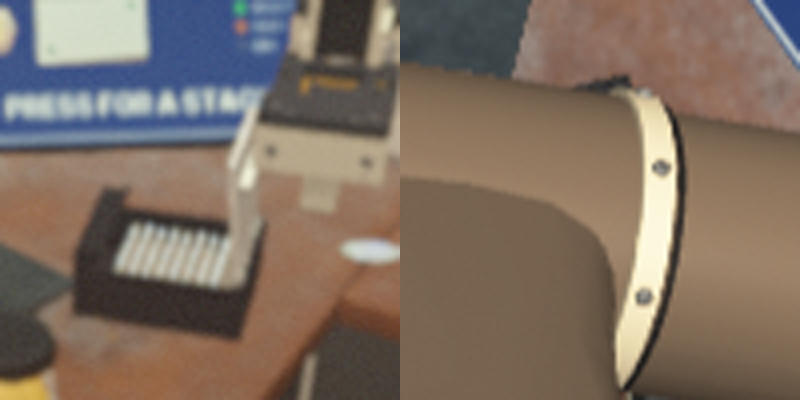

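Side view: the finger, at about (320,195), is behind the upright cover, about (240,200). The body is above the cover's top edge. Now I'll push the cover over.

Converted, -5.7 cm / 80 = -0.0713, -5.1 cm / 80 = -0.0638.

send_rows:
  plan:
    - [[-0.015, 0.0013, 0, 0, 0, 0], [-0.03, 0.0013, 0, 0, 0, 0], [-0.04, 0.0013, 0, 0, 0, 0], [-0.0488, 0.0013, 0, 0, 0, 0], [-0.0563, 0.0013, 0, 0, 0, 0], [-0.0638, 0.0013, 0, 0, 0, 0], [-0.0713, 0.0013, 0, 0, 0, 0], [-0.0713, 0.0013, 0, 0, 0, 0]]

```text
clock: 2.78
tool_pos: [0.4798, -0.2379, 0.0883]
orientation: [180.0, -0.0, -165.5]
force: [0.7, 0.2, -0.4]
opening: 0.0005
gripper_force: 0.1
```

```bash
python3 st.py
```

```text
clk 2.78 TCP box mm [-37.3   1. ] z 88.3 F box [ 0.72 -0.02] -0.39 ori [ 1.8000e+02 -2.0000e-02 -1.6548e+02] open 0.000549349307322026
```

Converted, 3.7 cm / 80 = 0.0463, -1.8 cm / 80 = -0.0225.

send_rows:
  plan:
    - [[-0.0063, 0, 0.0038, 0, 0, 0], [-0.0125, 0, 0.0081, 0, 0, 0], [-0.0175, 0, 0.0138, 0, 0, 0], [-0.0225, 0, 0.0206, 0, 0, 0], [-0.0263, 0, 0.0281, 0, 0, 0], [-0.0294, 0, 0.0356, 0, 0, 0], [-0.0313, 0, 0.0425, 0, 0, 0], [-0.0319, 0, 0.0463, 0, 0, 0]]

```text
clock: 3.45
tool_pos: [0.5041, -0.2316, 0.0507]
orientation: [-180.0, 0.0, -165.5]
force: [0.4, 0.7, 2.4]
opening: 0.0002
gripper_force: 1.1
```

```bash
python3 st.py; python3 - <<'E'
from plant import ctrl
import cv2,numpy as np
s=ctrl.snapshot('side')['img'][100:190,290:400]
cv2.imwrite('pics/mid.png',cv2.resize(s[:,:,::-1],(733,600),interpolation=cv2.INTER_CUBIC))
E
python3 st.py
```

```text
clk 3.45 TCP box mm [-12.3   0.9] z 50.7 F box [0.57 0.58] 2.38 ori [-180.     0.  -165.5] open 0.0002167253542234082
clk 3.5 TCP box mm [-12.6   1. ] z 50.4 F box [ 0.43 -1.13] 2.03 ori [ 1.7999e+02 -3.0000e-02 -1.6551e+02] open 0.0003716088566062293
```

View pics/mid.png

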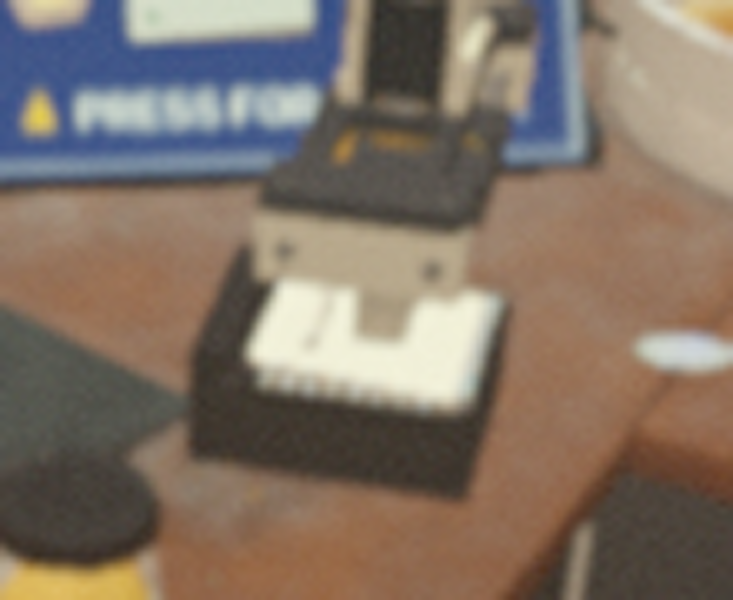

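The cover is nearly flat, with about 2 N pushing up. The finger at (385,315) is on the hinge side of the rib at (320,320), and the free edge at about (260,320) is short of the lip. Now I'll press it down flat.

Converted, 0.35 cm / 80 = 0.0044, 0.3 cm / 80 = 0.0038.

send_rows:
  plan:
    - [[0, 0, 0.0013, 0, 0, 0], [0, 0, 0.0025, 0, 0, 0], [0, 0, 0.0038, 0, 0, 0], [0, 0, 0.0044, 0, 0, 0], [0, 0, 0.0044, 0, 0, 0]]

```text
clock: 3.92
tool_pos: [0.5038, -0.2318, 0.0483]
orientation: [-180.0, 0.0, -165.5]
force: [1.4, 0.7, 2.1]
opening: 0.0002
gripper_force: 1.0
```

```bash
python3 st.py
```

```text
clk 3.92 TCP box mm [-12.5   0.8] z 48.3 F box [1.54 0.31] 2.12 ori [-1.7999e+02  4.0000e-02 -1.6552e+02] open 0.00021275821976429185
```

send_rows:
  plan:
    - [[0, 0, 0.0006, 0, 0, 0], [0, 0, 0.0013, 0, 0, 0], [0, 0, 0.0013, 0, 0, 0]]

```text
clock: 4.17
tool_pos: [0.5039, -0.2318, 0.0472]
orientation: [-180.0, 0.0, -165.5]
force: [1.7, 1.3, 3.3]
opening: 0.0002
gripper_force: 1.5
```

```bash
python3 st.py
```

```text
clk 4.17 TCP box mm [-12.5   0.8] z 47.2 F box [1.97 0.86] 3.28 ori [-1.7999e+02  3.0000e-02 -1.6551e+02] open 0.00018608305533521262
```

Converted, -1.6 cm / 80 = -0.02, -1.4 cm / 80 = -0.0175.

send_rows:
  plan:
    - [[-0.0025, 0, 0.0003, 0, 0, 0], [-0.005, 0, 0.0004, 0, 0, 0], [-0.0075, 0, 0.0004, 0, 0, 0], [-0.01, 0, 0.0004, 0, 0, 0], [-0.0125, 0, 0.0004, 0, 0, 0], [-0.015, 0, 0.0004, 0, 0, 0], [-0.0175, 0, 0.0004, 0, 0, 0], [-0.02, 0, 0.0004, 0, 0, 0]]

```text
clock: 4.83
tool_pos: [0.5184, -0.228, 0.0469]
orientation: [180.0, -0.1, -165.5]
force: [-1.3, 0.1, 6.5]
opening: 0.0006
gripper_force: 3.0
```

```bash
python3 st.py
```

```text
clk 4.83 TCP box mm [2.6 0.8] z 46.9 F box [-1.25  0.39] 6.5 ori [ 1.7999e+02 -9.0000e-02 -1.6552e+02] open 0.0005784851875059078
```

Converted, -1.2 cm / 80 = -0.015, -1 cm / 80 = -0.0125.

send_rows:
  plan:
    - [[-0.0025, 0, -0.0003, 0, 0, 0], [-0.005, 0, -0.0003, 0, 0, 0], [-0.0075, 0, -0.0003, 0, 0, 0], [-0.01, 0, -0.0003, 0, 0, 0], [-0.0125, 0, -0.0003, 0, 0, 0], [-0.015, 0, -0.0003, 0, 0, 0], [-0.015, 0, -0.0003, 0, 0, 0]]

```text
clock: 5.42
tool_pos: [0.5291, -0.225, 0.0466]
orientation: [179.9, -0.2, -165.5]
force: [-3.3, -0.8, 6.0]
opening: 0.0004
gripper_force: 3.1
```

```bash
python3 st.py; python3 - <<'E'
from plant import ctrl
import cv2,numpy as np
s=ctrl.snapshot('side')['img'][100:190,290:400]
cv2.imwrite('pics/mid2.png',cv2.resize(s[:,:,::-1],(733,600),interpolation=cv2.INTER_CUBIC))
E
```

```text
clk 5.42 TCP box mm [13.6  1. ] z 46.6 F box [-3.45  0.05] 6.02 ori [ 179.95   -0.2  -165.54] open 0.00036550543343683283
```

View pics/mid2.png

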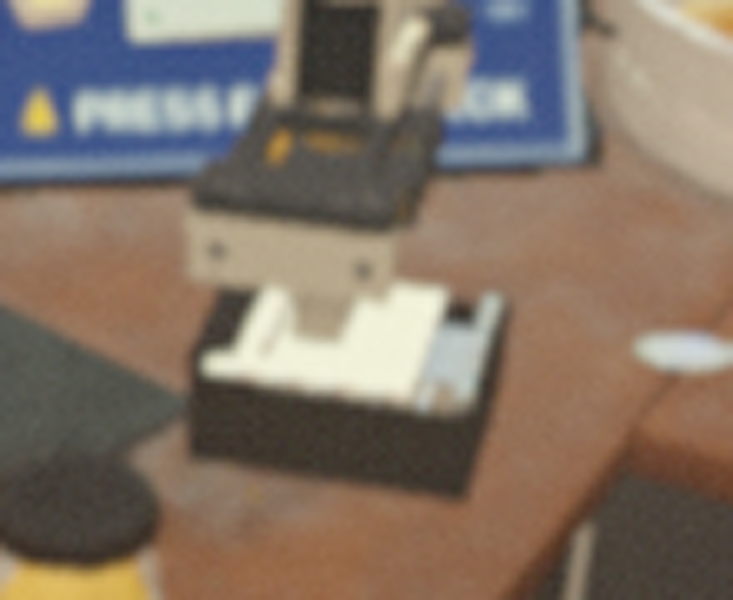

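The box hasn't moved: its corners are still at (190,458) and (465,495). The cover has slid about 11 mm and its free edge at (210,365) is entering under the lip. I'll continue in small steps.

Converted, -0.5 cm / 80 = -0.0063, -0.4 cm / 80 = -0.005.

send_rows:
  plan:
    - [[-0.0019, 0, -0.0003, 0, 0, 0], [-0.0038, 0, -0.0004, 0, 0, 0], [-0.005, 0, -0.0004, 0, 0, 0], [-0.0063, 0, -0.0004, 0, 0, 0], [-0.0063, 0, -0.0004, 0, 0, 0]]

```text
clock: 5.88
tool_pos: [0.5352, -0.2235, 0.0469]
orientation: [180.0, -0.1, -165.5]
force: [-2.3, -0.9, 3.2]
opening: 0.0004
gripper_force: 2.5
```

```bash
python3 st.py
```

```text
clk 5.88 TCP box mm [19.9  0.9] z 46.9 F box [-2.42 -0.32] 3.17 ori [ 1.7998e+02 -6.0000e-02 -1.6552e+02] open 0.0003753551827326945
```

Converted, -0.08 cm / 80 = -0.001, -0.04 cm / 80 = -0.0005.

send_rows:
  plan:
    - [[-0.0005, 0, 0, 0, 0, 0], [-0.001, 0, 0, 0, 0, 0], [-0.001, 0, 0, 0, 0, 0]]

```text
clock: 6.13
tool_pos: [0.5353, -0.2234, 0.0469]
orientation: [180.0, -0.1, -165.5]
force: [-4.9, -1.8, 3.0]
opening: 0.0003
gripper_force: 3.2
```

```bash
python3 st.py
```

```text
clk 6.13 TCP box mm [20.  1.] z 46.9 F box [-5.19 -0.54] 3.0 ori [ 1.7996e+02 -1.1000e-01 -1.6553e+02] open 0.0003321349161961358
```

The force rose to 5 N with no further motion, so the slide is at its stop. I'll relieve the push, then lift away and back.

Converted, -12 cm / 80 = -0.15, -9 cm / 80 = -0.1125.

send_rows:
  plan:
    - [[0.0008, 0, 0, 0, 0, 0], [0.001, 0, -0.0019, 0, 0, 0], [0.0015, 0, -0.005, 0, 0, 0], [0.0038, 0, -0.015, 0, 0, 0], [0.01, 0, -0.0375, 0, 0, 0], [0.025, 0, -0.075, 0, 0, 0], [0.05, 0, -0.1125, 0, 0, 0], [0.0875, 0, -0.15, 0, 0, 0]]

```text
clock: 6.8
tool_pos: [0.4708, -0.2406, 0.1687]
orientation: [-179.9, 0.1, -165.4]
force: [0.4, -0.1, 0.3]
opening: 0.0003
gripper_force: 0.0
```

Converted, -18 cm / 80 = -0.225, -15 cm / 80 = -0.1875.

send_rows:
  plan:
    - [[0.05, -0.0375, -0.025, 0, 0, 0], [0.0875, -0.075, -0.025, 0, 0, 0], [0.125, -0.1125, -0.025, 0, 0, 0], [0.15, -0.15, -0.025, 0, 0, 0], [0.1625, -0.1875, -0.025, 0, 0, 0], [0.1625, -0.225, -0.025, 0, 0, 0], [0.1625, -0.225, -0.025, 0, 0, 0], [0.1625, -0.225, -0.025, 0, 0, 0]]

```text
clock: 7.47
tool_pos: [0.3887, -0.4491, 0.187]
orientation: [-179.9, 0.1, -165.6]
force: [-0.1, 1.1, 0.1]
opening: 0.0004
gripper_force: 0.0
```

```bash
python3 st.py; python3 - <<'E'
from plant import ctrl
import cv2,numpy as np
f=lambda i:cv2.resize(i[:,:,::-1],(400,400),interpolation=cv2.INTER_CUBIC)
cv2.imwrite('pics/end.png',np.hstack([f(ctrl.snapshot('side')['img'][105:185,303:383]),f(ctrl.snapshot('top')['img'][175:255,385:465])]))
E
```

```text
clk 7.47 TCP box mm [-179.  -180.3] z 187.0 F box [0.19 1.06] 0.11 ori [-1.7994e+02  6.0000e-02 -1.6565e+02] open 0.00036834802759394834
```

View pics/end.png

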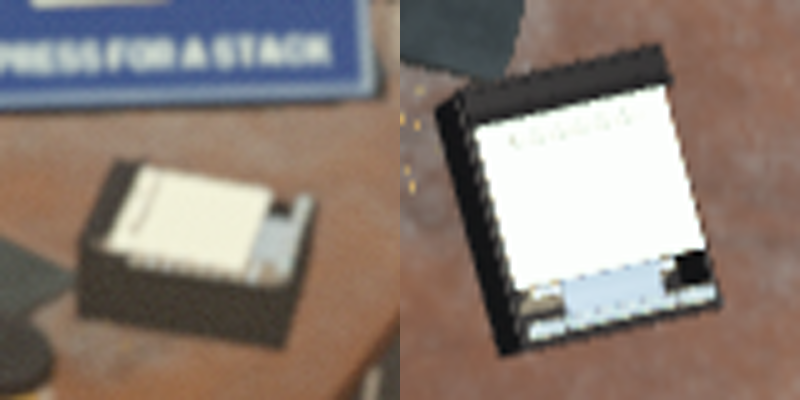

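Both views show the cover flat with its free edge under the lip (top view edge along (475,125)–(665,90)). It is holding with nothing touching it, and the box hasn't moved.

```bash
python3 -c "
from plant import ctrl
print(ctrl.close_job())"
```

```text
the job is handed in; nothing more can be done
None
```

The sachet box is closed: the cover lies flat, slid to its stop with its free edge under the lip, and holds there untouched; the box stayed in place, the arm came near no other object, and the job was handed in at about 7.5 s.

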